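# Put the vessels and the weight back on their own stations

## Task

The storage bottles were left on the instruments and the weight and beaker in the bottle trays: exchange them, so that the brass weight stands on the middle of the balance pan, the steel beaker on the middle of the stirrer plate, the tall bottle in the middle of the round tray and the squat jar in the middle of the square tray. The white tile is free for parking something on the way. Keep everything upright, treat the balance and the stirrer gently, and leave the measuring cylinder alone.

Things in the scene. Friction and masses are not known exactly. Their poses are not given: they have to be found in the camera images.
- weight: Brass 500 g calibration weight, loose, upright: plain round body 40 mm in diameter and 46 mm tall, then a thin neck and a 24 mm knob, 67 mm tall in all. Starts in one of the two trays. Origin: centre of its underside, z up.
- beaker: Stainless-steel beaker, loose, upright, empty and open at the top: straight round wall 60 mm outside diameter, 3 mm thick, 70 mm tall, about 0.15 kg. Starts in the other tray. Origin: centre of its underside, z up.
- bottle: Tall white plastic reagent bottle, loose, upright: straight round body 52 mm in diameter up to 80 mm, a short shoulder, then a white screw cap 32 mm in diameter, 108 mm tall in all; 0.15 to 0.31 kg. Starts on one of the two instruments. Origin: centre of its underside, z up.
- jar: Squat wide white plastic jar, loose, upright: round body 58 mm in diameter and 44 mm tall with a white lid 62 mm in diameter and 18 mm thick on top, 62 mm tall in all; 0.12 to 0.25 kg. Starts on the other instrument. Origin: centre of its underside, z up.
- balance: Laboratory balance, fixed to the bench: low white case 190 x 140 mm, 40 mm high, with a round bright-steel pan 110 mm in diameter, whose flat top is 50 mm above the bench; a small display on the side nearer the robot. Origin: on the bench under the centre of the pan, z up, so the pan's centre is at 50 mm on z. The case reaches from -125 to +65 mm in its own x.
- stirrer: Compact magnetic stirrer, fixed to the bench: white case 185 x 130 mm, 46 mm high, with a round black plate 112 mm in diameter, whose flat top is 50 mm above the bench; two black knobs on the side nearer the robot. Origin: on the bench under the centre of the plate, z up, so the plate's centre is at 50 mm on z. The case and knobs reach from -135 to +65 mm in its own x.
- round_tray: Round shallow steel tray, fixed to the bench: 100 mm in diameter at its rim, 10 mm high, wall 3 mm, flat inside floor about 90 mm in diameter and 4 mm above the bench. Origin: centre of its underside, z up.
- square_tray: Square shallow steel tray, fixed to the bench: 100 x 100 mm, 10 mm high, wall 4 mm, flat inside floor 92 x 92 mm and 4 mm above the bench. Origin: centre of its underside, z up.
- tile: White square ceramic tile, 100 x 100 mm, 8 mm thick, flat on the bench and fixed: empty at the start, a free spot to park one thing. Origin: centre of its underside, z up, so its top is at 8 mm on z.
- cylinder: Bystander, to be left alone: pale measuring cylinder standing loose on the bench beyond the work, 32 mm in diameter, 120 mm tall, on a round blue foot 60 mm in diameter. Origin: centre of its underside, z up.

How it is judged:
By the outcome, as a careful person would: the job done as asked, in the order asked, and still so for the second after the job is handed in, with the robot touching nothing.
It also fails if it takes over 144 s, if anything falls off the work surface, if the arm or the gripper's body presses on something with over 40 N, if the wrist force passes 120 N, or if a joint passes its speed limit or range.

## Robot

A 6-joint arm with a two-finger parallel gripper is mounted at the origin on the work surface. World frame = base frame: x ahead of the robot, y to its left, z up, the work surface at z = 0. Lengths are in m, angles in rad, forces in N, time in s.
With the tool pointing down it reaches from about 0.225 to 0.725 m from the base axis. Payload 3.1 kg.
Tool frame: the origin (TCP) lies on the mounting face of the last link; the fingertips stand 173 mm ahead of it and the grasp point (between the pads) lies 155 mm ahead of it; z points along the fingers, y is the line along which they close (so a half turn about z gives the same grasp; the last joint's range is limited). The gripper opens to 85 mm and grips with 20 to 120 N. Pads are 22 mm wide; open, the fingers measure 114 mm over their backs; the gripper's body (76 mm by 85 mm) begins 54 mm behind the grasp point. The pads swing forward as they close: fully open they stand 13 mm farther back than shut.
Start: joints at [1.094, 0.048, 0.099, 1.622, 0, 1.443], TCP at [0.179, 0.493, 0.405] pointing down, gripper open.
Joint ranges: [-2.91, 2.91], [-0.99, 1.94], [-1.21, 1.42], [-2.12, 2.29], [-1.49, 1.47], [-3.14, 3.14]. Speed limits (rad/s): [2.79, 2.79, 3.14, 3.14, 3.14, 3.14].

## Interface

Orientations are given as a 3x3 rotation matrix whose columns are the frame's x, y, z axes.
In Python, from rig import env gives the robot as it stands. The module is installed in compiled form; this text tells all that it offers.
- The arm moves only by the tool servo_tool, never from a script. Its argument "steps" is a list that holds one entry, the list of rows, each a list of 7 numbers: the shift along the tool's x, y, z normalised to -1 to 1, where 1 is 0.3 m, then the turn, a rotation vector about the tool's x, y, z normalised to -1 to 1, where 1 is 360 degrees, then the gripper command: -1 is shut, 1 is fully open, values between are in proportion. A call has 1 to 12 rows; each row shifts and turns the commanded pose from where the row before left it, along the tool's axes as they then stand; what a row does not reach is not made up. A row lasts 1/8 s, in which the tool goes at most 62.5 mm and 10.7 degrees, less where a joint would pass 70% of its speed; a pose out of reach is approached as far as the arm can. A call with a number of a shift or a turn outside -1 to 1 is refused whole. A call with a gripper value outside its range is refused whole. The fingers move at their own pace and stop on an object; "newtons" is the grip in N (left out, the last holds). Time passes only in rows, so rows that do not move let the fingers close. It gives the time, the measured TCP pose, the force, the opening and the grip force at its end, in the units of the state.
- env.get_obs(): the state, without advancing time (a new reading comes with each control period).
- env.grab_frame(name): name is "scene" or "side" or "wrist"; returns a dict with "frame" (400x640x3 uint8, red, green, blue), "range_z" (400x640 float32, m along the optical axis (not along the pixel's ray), 0 where there is no reading), "K" (3x3 intrinsics, pixels), "R" (3x3) and "t" (3): a world point X has camera coordinates R X + t. Camera axes: x right, y down, z forward; pixel columns grow to the right and rows downward; lengths in m; the calibration is good to about 2 mm. A picture is of the moment at which its call begins.
- env.finish_job(): hands the job in; it is judged then, once.
The state is a dict: "time": time; "joint_pos": joint angles; "qd": joint speeds; "tau": joint torques, N m; "tcp_pos": TCP position; "eef_rot": TCP orientation; "ft_force": force on the tool from outside, world axes, zero at the start; "wrist_torque": the same for the moment, N m; "finger_gap": finger opening in m; "finger_force": force on a finger pad.
Only numpy, scipy, OpenCV 4.12 (cv2) and the standard library are available. Lean on these libraries where they do the work, as an engineer would, in place of code of your own. Each camera call takes 0.05 s, during which the arm holds its last target. There are 200 camera calls.

## Working session

There is one attempt and no reset: what is moved stays moved. The work goes in short steps, Python scripts to look and compute and a tool call to move; the robot and the scene stay as the last step left them, time stands still between calls to the robot, and variables do not carry over. Pictures are saved under pics/ and viewed, at most 14 in all, crops included, and the job is handed in when it is done.

Besides the shell and the picture viewer there is one more tool, called after "Request:" as name([rows], argument=value, ...), one row to a line, values as JSON. servo_tool: Moves the arm, as the interface text tells. Scaled input: -1 to 1 covers 0.3 m each way for a shift and 360 degrees each way for a turn. Its arguments: {"type":"object","properties":{"steps":{"type":"array"},"newtons":{"type":"number"}},"required":["steps"]}

```bash
mkdir -p pics; ls; python3 - <<'E'
from rig import env
import cv2,numpy as np,pickle
o=env.get_obs();print(o['time'],o['tcp_pos'],o['eef_rot'],o['finger_gap'])
fs={}
for n in("scene","side","wrist"):
    f=env.grab_frame(n);fs[n]=f
    cv2.imwrite(f"pics/{n}0.png",f["frame"][:,:,::-1]);print(n,(-f["R"].T@f["t"]).round(3),f["R"][2].round(2))
pickle.dump(fs,open("f0.pkl","wb"))
E
```

```text
pics
0.0 [0.1793642  0.49319997 0.40353349] [[-9.39781032e-01  3.41775576e-01 -1.03285710e-03]
 [ 3.41777029e-01  9.39778844e-01 -2.04635537e-03]
 [ 2.71262968e-04 -2.27613279e-03 -9.99997373e-01]] 0.08553362180786832
scene [1.306 0.351 0.712] [-0.71 -0.33 -0.62]
side [ 0.241 -0.995  0.858] [ 0.28  0.76 -0.59]
wrist [0.1   0.522 0.374] [ 0.31 -0.11 -0.95]
```

View pics/scene0.png

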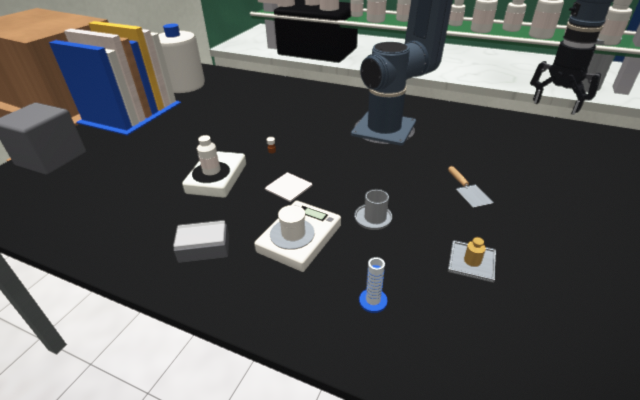

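View pics/side0.png

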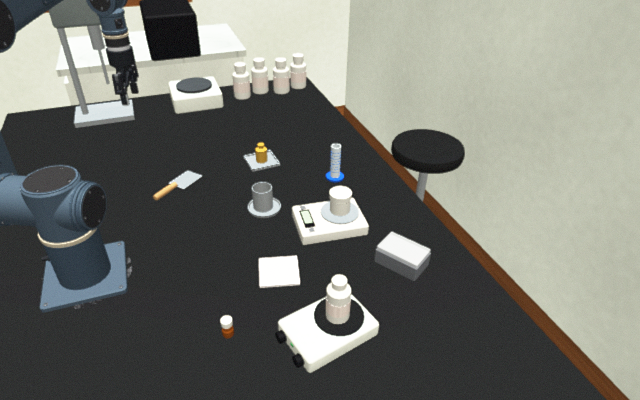

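The scene view shows the bottle on the stirrer (208,158), the jar on the balance (292,225), the beaker in the round tray (375,207) and the weight in the square tray (475,253). The tile is free at (289,186) and the cylinder is at (374,285). The side view agrees.

```bash
cat > h.py <<'E'
import numpy as np,cv2
def rays(f):
    v,u=np.mgrid[:400,:640]
    d=np.stack([u,v,np.ones_like(u)],-1)@np.linalg.inv(f["K"]).T
    return -f["R"].T@f["t"], d@f["R"], d
def cloud(f):
    c,dw,d=rays(f); return c+dw*f["range_z"][...,None]
def plane(f,z):
    c,dw,_=rays(f); return c+dw*((z-c[2])/dw[...,2])[...,None]
def circ(p):
    A=np.c_[2*p,np.ones(len(p))];s=np.linalg.lstsq(A,(p**2).sum(1),rcond=None)[0]
    return s[:2],np.sqrt(s[2]+s[:2]@s[:2])
E
python3 - <<'E'
import pickle;from h import *
fs=pickle.load(open("f0.pkl","rb"))
rough={"bottle":((208,158),(338,300),.158),"jar":((292,225),(340,200),.112),"beaker":((376,207),(262,197),.074),"weight":((475,253),(261,153),.071),
"tile":((289,186),(279,271),.008),"cyl":((374,298),(335,176),.12)}
for k,(a,b,zt) in rough.items():
  for n,(u,v) in(("scene",a),("side",b)):
    P=cloud(fs[n]);p=P[v,u]
    m=np.linalg.norm(P[...,:2]-p[:2],axis=2)<.07
    m&=fs[n]["range_z"]>0
    t=m&(abs(P[...,2]-zt)<.006)
    q=plane(fs[n],zt)[t][:,:2]
    print(k,n,"pt",p.round(3),"ztop",np.percentile(P[m][:,2],99.5).round(4),"n",t.sum(),end=" ")
    if len(q)>3:
        mn,mx=q.min(0),q.max(0);(cx,cy),r=cv2.minEnclosingCircle(q.astype(np.float32))
        print("cen",q.mean(0).round(4),"circ",round(cx,4),round(cy,4),round(r,4),end="")
    print()
# cases: white pixels at case height
for k,(a,b),h in(("balance",((292,225),(340,200)),.04),("stirrer",((208,158),(338,300)),.046)):
  for n,(u,v) in(("scene",a),("side",b)):
    P=cloud(fs[n]);p=P[v,u];d=np.linalg.norm(P[...,:2]-p[:2],axis=2)
    m=(d<.17)&(abs(P[...,2]-h)<.007)
    q=plane(fs[n],h)[m][:,:2].astype(np.float32)
    (c,s,ang)=cv2.minAreaRect(q);print(k,n,m.sum(),np.round(c,4),np.round(s,4),ang)
for k,(a,b) in(("round",((376,207),(262,197))),("square",((475,253),(261,153)))):
  al=[]
  for n,(u,v) in(("scene",a),("side",b)):
    P=cloud(fs[n]);p=P[v,u];d=np.linalg.norm(P[...,:2]-p[:2],axis=2)
    m=(d<.1)&(P[...,2]<.02)&(fs[n]["frame"].max(2)>70)
    q=plane(fs[n],.01)[m][:,:2].astype(np.float32);al.append(q)
    print(k,n,m.sum(),cv2.minEnclosingCircle(q),cv2.minAreaRect(q))
  q=np.concatenate(al);print(k,cv2.minEnclosingCircle(q),cv2.minAreaRect(q))
E
```

```text
bottle scene pt [ 0.548 -0.352  0.107] ztop 0.1592 n 72 cen [ 0.534  -0.3626] circ 0.5325 -0.3607 0.0221
bottle side pt [ 0.519 -0.394  0.123] ztop 0.1566 n 148 cen [ 0.5284 -0.3748] circ 0.5284 -0.3758 0.0174
jar scene pt [ 0.707 -0.003  0.103] ztop 0.1144 n 397 cen [ 0.6836 -0.0158] circ 0.6832 -0.0162 0.034
jar side pt [ 0.668 -0.05   0.104] ztop 0.1107 n 224 cen [ 0.6775 -0.0289] circ 0.6773 -0.0287 0.0323
beaker scene pt [0.521 0.138 0.061] ztop 0.0757 n 132 cen [0.4971 0.1331] circ 0.4973 0.1328 0.0343
beaker side pt [0.486 0.097 0.057] ztop 0.0723 n 55 cen [0.4922 0.1199] circ 0.4908 0.1194 0.0315
weight scene pt [0.578 0.392 0.049] ztop 0.0723 n 78 cen [0.5626 0.3917] circ 0.5632 0.3929 0.0143
weight side pt [0.556 0.374 0.037] ztop 0.0674 n 11 cen [0.5563 0.3775] circ 0.5561 0.3769 0.0106
tile scene pt [ 0.463 -0.146  0.009] ztop 0.0118 n 773 cen [ 0.4651 -0.1454] circ 0.4658 -0.1487 0.0732
tile side pt [ 0.46  -0.157  0.004] ztop 0.0092 n 1094 cen [ 0.4578 -0.16  ] circ 0.4587 -0.1597 0.0691
cyl scene pt [0.774 0.219 0.031] ztop 0.1208 n 114 cen [0.7632 0.2141] circ 0.7641 
[... 787 characters left out ...]
85, 0.09922203421592712), 0.08770935237407684) ((0.5172110795974731, 0.1067739874124527), (0.11645958572626114, 0.1547943353652954), 62.95643997192383)
square scene 1223 ((0.5593709349632263, 0.3911685049533844), 0.0724966749548912) ((0.5517306923866272, 0.3903353214263916), (0.12783282995224, 0.10347042232751846), 3.503413677215576)
square side 487 ((0.5538145303726196, 0.3753131330013275), 0.07568757981061935) ((0.5553337931632996, 0.37591850757598877), (0.10861559212207794, 0.12190303951501846), 4.314681053161621)
square ((0.5584572553634644, 0.3790733814239502), 0.08151224255561829) ((0.5524700284004211, 0.3784848153591156), (0.12778718769550323, 0.12759485840797424), 3.8363802433013916)
```

Request:
servo_tool([
  [[0,0,0,0,0,-0.0278,1],[0,0,0,0,0,-0.0278,1],[-0.167,-0.08,0,0,0,0,1],[-0.167,-0.08,0,0,0,0,1],[-0.167,-0.08,0,0,0,0,1],[-0.167,-0.08,0,0,0,0,1],[-0.167,-0.08,0,0,0,0,1],[-0.167,-0.08,0,0,0,0,1],[-0.167,-0.08,0,0,0,0,1],[0,0,0,0,0,0,1]],
], newtons=40)

```text
time: 1.4
tcp_pos: [0.5334, 0.3232, 0.4023]
eef_rot: [[-1.0, 0.005, -0.002], [0.005, 1.0, -0.002], [0.002, -0.002, -1.0]]
ft_force: [-1.2, 0.1, -1.4]
finger_gap: 0.0852
finger_force: 0.0
```

```bash
python3 - <<'E'
from rig import env
import pickle;from h import *
o=env.get_obs();print(o['tcp_pos'].round(4),o['eef_rot'].round(4).tolist(),o['joint_pos'].round(2))
f=env.grab_frame("wrist");s=env.grab_frame("scene");d=env.grab_frame("side");pickle.dump((f,s,d,o),open("f1.pkl","wb"))
w=f["frame"][:,:,::-1];cv2.imwrite("pics/w1.png",w)
cv2.imwrite("pics/sd1.png",np.hstack([cv2.resize(s["frame"][40:300,300:560,::-1],(400,400)),cv2.resize(d["frame"][20:280,140:400,::-1],(400,400))]))
print((-f["R"].T@f["t"]).round(4),f["R"].round(3).tolist())
E
```

```text
[0.5334 0.3232 0.4023] [[-1.0, 0.0048, -0.0018], [0.0048, 1.0, -0.0019], [0.0018, -0.0019, -1.0]] [ 0.44  0.32  0.4   1.66 -0.    0.44]
[0.4486 0.323  0.3725] [[0.004, 1.0, -0.002], [0.946, -0.003, 0.325], [0.325, -0.003, -0.946]]
```

View pics/w1.png

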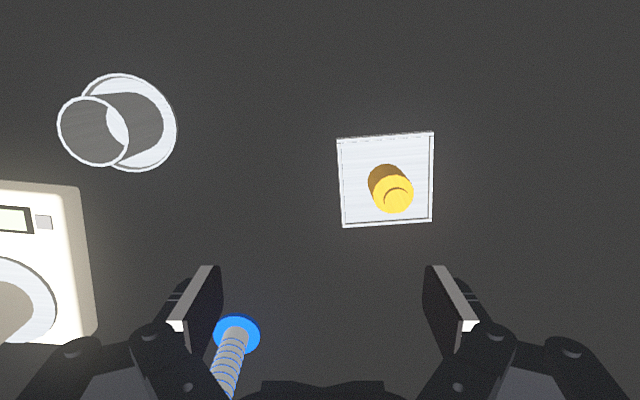

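View pics/sd1.png

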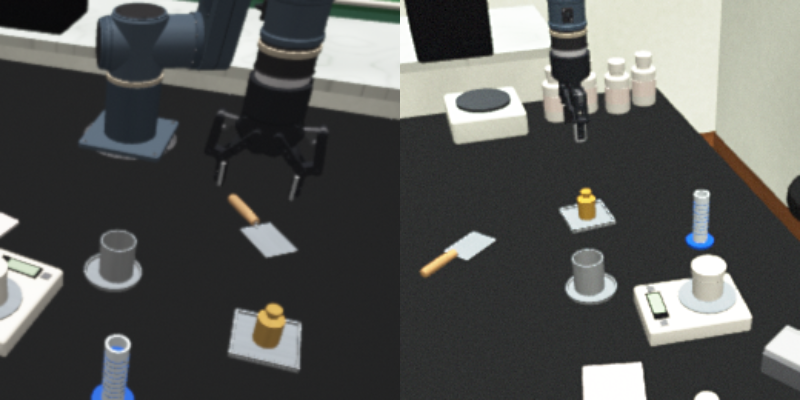

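The wrist view shows the square tray centred at about (386,180) with the weight's knob at (397,192). The round tray and beaker are at about (115,120), the pads at (190,295) and (452,295), and the balance at the left edge. The scene and side cameras differ from each other by about 13 mm, so the wrist view will settle which is right.

```bash
cat >> h.py <<'E'
def cast(f,uv,z):
    uv=np.atleast_2d(uv);d=np.c_[uv,np.ones(len(uv))]@np.linalg.inv(f["K"]).T@f["R"]
    c=-f["R"].T@f["t"];return (c+d*((z-c[2])/d[:,2])[:,None])[:,:2]
def blob(mask,uv):
    """largest outer contour hull near uv (full-res pixels)"""
    cs=cv2.findContours(mask.astype(np.uint8),cv2.RETR_EXTERNAL,cv2.CHAIN_APPROX_NONE)[0]
    c=max((c for c in cs if cv2.pointPolygonTest(cv2.convexHull(c),tuple(map(float,uv)),False)>=0),key=cv2.contourArea)
    return cv2.convexHull(c)[:,0].astype(float)
E
python3 - <<'E'
import pickle;from h import *
f,s,d,o=pickle.load(open("f1.pkl","rb"))
I=f["frame"].astype(int);P=cloud(f)
hsv=cv2.cvtColor(f["frame"],cv2.COLOR_RGB2HSV)
b=I.max(2)>95
h=blob(b,(386,180));print("square",cv2.minAreaRect(cast(f,h,.01).astype(np.float32)))
h=blob(b,(150,140)); print("hull z",P[120,165],P[150,150])
# round tray: outer hull points right of beaker
q=cast(f,h[(h[:,0]>110)],.01);print("round",circ(q))
q=cast(f,h[(h[:,0]<75)],.074);print("beaker rim",circ(q))
top=(abs(P[...,2]-.074)<.006);top[:, 140:]=0;top[200:]=0
print("beaker top ring",circ(plane(f,.074)[top][:,:2]),top.sum(),cv2.minEnclosingCircle(plane(f,.074)[top][:,:2].astype(np.float32)))
m=(hsv[...,0]<40)&(hsv[...,1]>100)&(hsv[...,2]>200)&(P[...,2]>.06)
print("knob",m.sum(),np.median(P[m][:,2]),cv2.minEnclosingCircle(plane(f,.071)[m][:,:2].astype(np.float32)),plane(f,.071)[m].mean(0))
m=(hsv[...,0]<40)&(hsv[...,1]>100)&(P[...,2]>.02);print("weight all z",np.percentile(P[m][:,2],[5,50,95]))
print("fingers",P[290,205],P[290,445],P[320,178],P[325,468],"bench",P[50,300],P[250,300])
E
```

```text
square ((0.5577083826065063, 0.38941243290901184), (0.1025318056344986, 0.10096505284309387), 4.316643238067627)
hull z [0.49312723 0.16024601 0.00431553] [0.52407395 0.14033741 0.00558063]
round (array([0.49673371, 0.12415072]), np.float64(0.04989340553446583))
beaker rim (array([0.4946127 , 0.12806236]), np.float64(0.029914708771596292))
beaker top ring (array([0.49436926, 0.1306187 ]), np.float64(0.028139250464666744)) 1384 ((0.49443188309669495, 0.13048923015594482), 0.031852688640356064)
knob 501 0.07041921726823908 ((0.5546131134033203, 0.39222273230552673), 0.016147565096616745) [0.55767001 0.38945772 0.071     ]
weight all z [0.02726667 0.0527816  0.07135711]
fingers [0.52310313 0.27974661 0.2621312 ] [0.52166212 0.36625278 0.26454272] [0.52254141 0.27668656 0.27941167] [0.52357241 0.36841074 0.28071816] bench [0.42671375 0.30058253 0.00076437] [6.44942787e-01 2.95292079e-01 5.19900495e-04]
```

Request:
servo_tool([
  [[-0.028,-0.176,0,0,0,0,1],[-0.028,-0.176,0,0,0,0,1],[-0.028,-0.176,0,0,0,0,1],[-0.028,-0.176,0,0,0,0,1],[-0.028,-0.176,0,0,0,0,1],[-0.028,-0.176,0,0,0,0,1],[-0.028,-0.176,0,0,0,0,1],[-0.028,-0.176,0,0,0,0,1],[0,0,0,0,0,0,1]],
])

```text
time: 2.68
tcp_pos: [0.5974, -0.0987, 0.4046]
eef_rot: [[-1.0, 0.003, -0.0], [0.003, 1.0, -0.001], [0.0, -0.001, -1.0]]
ft_force: [0.8, -0.1, -0.5]
finger_gap: 0.0851
finger_force: 0.0
```

```bash
python3 - <<'E'
from rig import env
import pickle;from h import *
o=env.get_obs();print(o['tcp_pos'].round(4),o['eef_rot'].round(4).tolist(),o['joint_pos'].round(2))
f=env.grab_frame("wrist");pickle.dump((f,o),open("f2.pkl","wb"))
cv2.imwrite("pics/w2.png",f["frame"][:,:,::-1])
E
```

```text
[ 0.5974 -0.0987  0.4046] [[-1.0, 0.0026, -0.0], [0.0026, 1.0, -0.0007], [0.0, -0.0007, -1.0]] [-0.27  0.26  0.34  1.65 -0.   -0.27]
```

View pics/w2.png

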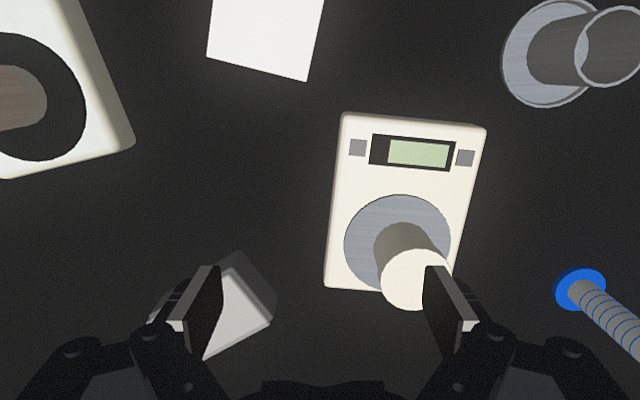

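The second wrist view has the balance centred near (405,205), its pan near (397,244), and the jar lid near (415,280), partly behind a finger. The tile is at (265,35), cut off at the top, and the stirrer is at the left edge.

```bash
python3 - <<'E'
import pickle;from h import *
f,o=pickle.load(open("f2.pkl","rb"))
I=f["frame"].astype(int);P=cloud(f);Z=P[...,2];R=I[...,0];B=I[...,2]
# jar lid top
m=(abs(Z-.112)<.006)&(I.min(2)>150);m[:, :370]=0;m[:,480:]=0
q=plane(f,.112)[m][:,:2].astype(np.float32);print("jar",m.sum(),np.median(Z[m]),cv2.minEnclosingCircle(q))
c=max(cv2.findContours(m.astype(np.uint8),0,1)[0],key=cv2.contourArea)[:,0]
print(" left edge",circ(cast(f,c[c[:,0]<420],.112)))
# pan: bluish grey
sat=(B-R)
pm=(sat>3)&(abs(Z-.05)<.012)&(I.max(2)<190);pm[:,:338]=0;pm[:,460:]=0;pm[:190]=0
pm=cv2.morphologyEx(pm.astype(np.uint8),cv2.MORPH_OPEN,np.ones((3,3)))
c=max(cv2.findContours(pm,0,1)[0],key=cv2.contourArea)[:,0];hu=cv2.convexHull(c)[:,0]
hu=c[(c[:,1]<235)|(c[:,0]<355)]
print("pan",pm.sum(),c.min(0),c.max(0),circ(cast(f,hu,.05)), "Zpan",np.median(Z[pm>0]))
# case top rect
w=(abs(Z-.04)<.006)|(abs(Z-.05)<.006);w[:,:300]=0;w[:,500:]=0;w[:100]=0
c=max(cv2.findContours(w.astype(np.uint8),0,1)[0],key=cv2.contourArea)
r=cv2.minAreaRect(cast(f,c[:,0],.04).astype(np.float32));print("case",r)
# tile
t=(I.min(2)>200)&(Z<.03);t[:,:190]=0;t[:,340:]=0;t[95:]=0
h=blob(t,(265,30));a=cv2.approxPolyDP(h.astype(np.int32)[:,None],4,True)[:,0];print("tile corners",[(tuple(x),cast(f,x,.008)[0].round(4)) for x in a])
# stirrer plate
b=(I.max(2)<75)&(abs(Z-.05)<.008);b[:,110:]=0
c=max(cv2.findContours(b.astype(np.uint8),0,1)[0],key=cv2.contourArea)[:,0]
hu=cv2.convexHull(c)[:,0];hu=hu[(hu[:,0]>20)];print("plate",circ(cast(f,hu,.05)),len(hu))
# round tray
h=blob((I.max(2)>95)&(np.arange(640)[None]>480)&(np.arange(400)[:,None]<115),(540,60));h=h[(h[:,0]<560)&(h[:,1]>8)]
print("round",circ(cast(f,h,.01)))
E
```

```text
jar 2501 0.11281874491169913 ((0.6808326840400696, -0.01944194734096527), 0.03089885786175728)
 left edge (array([ 0.68080063, -0.0196308 ]), np.float64(0.030068241438982967))
pan 4236 [344 195] [449 288] (array([ 0.67417522, -0.0277263 ]), np.float64(0.04557888764514903)) Zpan 0.05089541892057328
case ((0.6481677889823914, -0.021474242210388184), (0.13813816010951996, 0.18829607963562012), 84.33210754394531)
tile corners [((np.int32(323), np.int32(0)), array([ 0.449 , -0.0986])), ((np.int32(305), np.int32(80)), array([ 0.5191, -0.1164])), ((np.int32(207), np.int32(56)), array([ 0.4969, -0.2109])), ((np.int32(214), np.int32(0)), array([ 0.4488, -0.1992]))]
plate (array([ 0.53500173, -0.36681479]), np.float64(0.055087624372458975)) 23
round (array([0.49608327, 0.12354785]), np.float64(0.04984303849727759))
```

```bash
python3 - <<'E'
import pickle;from h import *
f,o=pickle.load(open("f2.pkl","rb"))
P=cloud(f);d=P-o["tcp_pos"]
m=(f["range_z"]>0)&(f["range_z"]<.25)&(abs(d[...,1])<.06)&(d[...,2]<-.12)
print("tip dz",np.percentile(d[m][:,2],[0.5,2,5]),np.percentile(d[m][:,0],[2,50,98]),np.percentile(d[m][:,1],[2,98]))
print("pan edges",cast(f,[[344,244],[451,232],[397,194]],.05).round(4))
E
```

```text
tip dz [-0.15880408 -0.15687722 -0.15448595] [-0.0117361  -0.00717685  0.00945789] [-0.05538364  0.05454804]
pan edges [[ 0.6778 -0.0774]
 [ 0.6645  0.0304]
 [ 0.6239 -0.0268]]
```

Request:
servo_tool([
  [[-0.093,0.088,0,0,0,0,1],[-0.093,0.088,0,0,0,0,1],[-0.093,0.088,0,0,0,0,1],[0,0,0.13,0,0,0,1],[0,0,0.13,0,0,0,1],[0,0,0,0,0,0,1]],
])

```text
time: 3.48
tcp_pos: [0.6793, -0.0145, 0.3217]
eef_rot: [[-1.0, -0.004, -0.01], [-0.004, 1.0, 0.002], [0.01, 0.002, -1.0]]
ft_force: [-0.8, 0.0, -0.7]
finger_gap: 0.0859
finger_force: 0.0
```

```bash
python3 - <<'E'
from rig import env
from h import *
o=env.get_obs();print(o['tcp_pos'].round(4),o['eef_rot'].round(4).tolist())
f=env.grab_frame("wrist");cv2.imwrite("pics/w3.png",f["frame"][:,:,::-1])
P=cloud(f);m=(abs(P[...,2]-.112)<.006)&(f["frame"].min(2)>150)
q=plane(f,.112)[m][:,:2].astype(np.float32);print(m.sum(),cv2.minEnclosingCircle(q))
E
```

```text
[ 0.6793 -0.0145  0.3217] [[-0.9999, -0.0041, -0.0104], [-0.0041, 1.0, 0.0018], [0.0104, 0.0019, -0.9999]]
8408 ((0.6811331510543823, -0.01958565041422844), 0.030986180528998375)
```

View pics/w3.png

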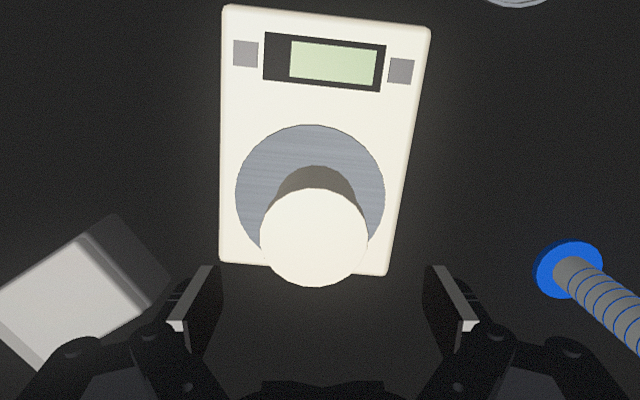

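The jar lid is centred between the pads at about (314,237), and its position agrees with the earlier measurement. I'll descend and grip it.

Request:
servo_tool([
  [[-0.008,-0.017,0.07,0,-0.0016,0,1],[0,0,0.07,0,0,0,1],[0,0,0.06,0,0,0,1],[0,0,0.036,0,0,0,1],[0,0,0,0,0,0,1],[0,0,0,0,0,0,-1],[0,0,0,0,0,0,-1],[0,0,0,0,0,0,-1],[0,0,0,0,0,0,-1],[0,0,0,0,0,0,-1]],
], newtons=40)

```text
time: 4.78
tcp_pos: [0.6848, -0.0226, 0.2577]
eef_rot: [[-1.0, -0.001, 0.013], [-0.001, 1.0, 0.0], [-0.013, 0.0, -1.0]]
ft_force: [0.1, 1.3, 5.6]
finger_gap: 0.0604
finger_force: 44.3
```

Request:
servo_tool([
  [[0,0,-0.03,0,0,0,-1],[0,0,-0.1,0,0,0,-1],[0,0,-0.1,0,0,0,-1],[0,0,-0.1,0,0,0,-1],[0,0,0,0,0,0,-1],[0,0,0,0,0,0,-1]],
])

```text
time: 5.52
tcp_pos: [0.683, -0.0228, 0.3528]
eef_rot: [[-1.0, -0.0, 0.007], [-0.0, 1.0, 0.0], [-0.007, 0.0, -1.0]]
ft_force: [0.6, -1.1, -2.2]
finger_gap: 0.0611
finger_force: 44.2
```

```bash
cat > st.py <<'E'
from rig import env
import sys
o=env.get_obs();R=o['eef_rot'];g=o['tcp_pos']+.155*R[:,2]
print('t',round(o['time'],2),'tcp',o['tcp_pos'].round(4),'grasp',g.round(4),'zax',R[:,2].round(4),'yaw',R[:,1].round(4),'F',o['ft_force'].round(1),'gap',round(o['finger_gap'],4),'ff',round(o['finger_force'],1))
E
python3 st.py
```

```text
t 5.53 tcp [ 0.683  -0.0228  0.3528] grasp [ 0.6841 -0.0227  0.1978] zax [ 7.1e-03  2.0e-04 -1.0e+00] yaw [-4.e-04  1.e+00  2.e-04] F [ 0.6 -1.1 -2.2] gap 0.0611 ff 44.2
```

Request:
servo_tool([
  [[0.07,-0.042,0,0,0.001,0,-1],[0.12,-0.07,0,0,0,0,-1],[0.12,-0.07,0,0,0,0,-1],[0.12,-0.07,0,0,0,0,-1],[0.12,-0.07,0,0,0,0,-1],[0.12,-0.07,0,0,0,0,-1],[0.063,-0.039,0,0,0,0,-1],[0,0,0.1,0,0,0,-1],[0,0,0.1,0,0,0,-1],[0,0,0.1,0,0,0,-1],[0,0,0,0,0,0,-1],[0,0,0,0,0,0,-1]],
])

```text
time: 7.02
tcp_pos: [0.4635, -0.152, 0.2637]
eef_rot: [[-1.0, -0.001, 0.003], [-0.001, 1.0, 0.0], [-0.003, 0.0, -1.0]]
ft_force: [0.8, -0.4, -1.3]
finger_gap: 0.0607
finger_force: 44.3
```

```bash
python3 st.py
```

```text
t 7.03 tcp [ 0.4635 -0.152   0.2637] grasp [ 0.4639 -0.1519  0.1087] zax [ 2.8e-03  4.0e-04 -1.0e+00] yaw [-6.e-04  1.e+00  4.e-04] F [ 0.8 -0.4 -1.3] gap 0.0607 ff 44.3
```

Request:
servo_tool([
  [[0,0,0.09,0,0,0,-1],[0,0,0.04,0,0,0,-1],[0,0,0.015,0,0,0,-1],[0,0,0,0,0,0,-1],[0,0,0.008,0,0,0,-1],[0,0,0,0,0,0,-1]],
])

```text
time: 7.78
tcp_pos: [0.4641, -0.1522, 0.2185]
eef_rot: [[-1.0, -0.001, 0.004], [-0.001, 1.0, -0.0], [-0.004, -0.0, -1.0]]
ft_force: [-0.7, 1.1, -2.2]
finger_gap: 0.0608
finger_force: 44.4
```

Request:
servo_tool([
  [[0,0,0.007,0,0,0,-1],[0,0,0,0,0,0,-1],[0,0,0,0,0,0,-1]],
])

```text
time: 8.15
tcp_pos: [0.4639, -0.1521, 0.2159]
eef_rot: [[-1.0, -0.0, 0.004], [-0.0, 1.0, 0.0], [-0.004, 0.0, -1.0]]
ft_force: [0.0, 0.1, -2.8]
finger_gap: 0.0609
finger_force: 44.4
```

Request:
servo_tool([
  [[0,0,0.004,0,0,0,-1],[0,0,0,0,0,0,-1],[0,0,0.004,0,0,0,-1],[0,0,0,0,0,0,-1]],
])

```text
time: 8.65
tcp_pos: [0.4638, -0.1521, 0.2157]
eef_rot: [[-1.0, -0.001, 0.004], [-0.001, 1.0, -0.0], [-0.004, -0.0, -1.0]]
ft_force: [-5.4, 0.6, 10.6]
finger_gap: 0.0604
finger_force: 45.8
```

Request:
servo_tool([
  [[0,0,0,0,0,0,1],[0,0,0,0,0,0,1],[0,0,0,0,0,0,1],[0,0,-0.06,0,0,0,1],[0,0,-0.14,0,0,0,1],[0,0,-0.14,0,0,0,1],[0,0,-0.11,0,0,0,1],[0,0,0,0,0,0,1]],
])

```text
time: 9.65
tcp_pos: [0.4645, -0.1526, 0.3535]
eef_rot: [[-1.0, -0.001, 0.012], [-0.001, 1.0, -0.004], [-0.012, -0.004, -1.0]]
ft_force: [0.2, -0.2, 0.2]
finger_gap: 0.0855
finger_force: 0.0
```

Request:
servo_tool([
  [[-0.03,0.16,0,0,0,0,1],[-0.03,0.19,0,0,0,0,1],[-0.03,0.19,0,0,0,0,1],[-0.03,0.19,0,0,0,0,1],[-0.03,0.19,0,0,0,0,1],[-0.03,0.19,0,0,0,0,1],[-0.03,0.19,0,0,0,0,1],[-0.03,0.19,0,0,0,0,1],[-0.03,0.19,0,0,0,0,1],[-0.043,0.125,0.1,0,0,0,1],[0,0,0.1,0,0,0,1],[0,0,0,0,0,0,1]],
])

```text
time: 11.15
tcp_pos: [0.5557, 0.3893, 0.2834]
eef_rot: [[-1.0, -0.001, -0.005], [-0.001, 1.0, -0.005], [0.005, -0.005, -1.0]]
ft_force: [-0.2, -0.1, -0.9]
finger_gap: 0.0856
finger_force: 0.0
```

```bash
python3 st.py; python3 - <<'E'
from rig import env
from h import *
f=env.grab_frame("wrist");I=f["frame"];hsv=cv2.cvtColor(I,cv2.COLOR_RGB2HSV);P=cloud(f)
cv2.imwrite("pics/w4.png",I[:,:,::-1])
g=(hsv[...,0]<40)&(hsv[...,1]>100)
m=g&(abs(P[...,2]-.071)<.004);q=plane(f,.071)[m][:,:2];print("knob",m.sum(),q.mean(0),cv2.minEnclosingCircle(q.astype(np.float32)))
m=g&(abs(P[...,2]-.05)<.004);q=plane(f,.05)[m][:,:2];print("shoulder",m.sum(),cv2.minEnclosingCircle(q.astype(np.float32)))
h=blob(I.max(2)>110,(386,150)) if 0 else None
m=(I.max(2)>110)&(P[...,2]<.02)&~g;m[230:]=0
c=max(cv2.findContours(m.astype(np.uint8),0,1)[0],key=cv2.contourArea)[:,0]
print("tray",cv2.minAreaRect(cast(f,c,.01).astype(np.float32)))
s=env.grab_frame("scene");cv2.imwrite("pics/s4.png",s["frame"][:,:,::-1])
E
```

```text
t 11.15 tcp [0.5557 0.3893 0.2834] grasp [0.555  0.3885 0.1284] zax [-0.0049 -0.005  -1.    ] yaw [-0.0014  1.     -0.005 ] F [-0.2 -0.1 -0.9] gap 0.0856 ff 0.0
knob 1242 [0.55743025 0.39010185] ((0.5575228333473206, 0.3897702097892761), 0.012477638199925423)
shoulder 1548 ((0.5578537583351135, 0.38991838693618774), 0.020342154428362846)
tray ((0.5458019971847534, 0.3886159658432007), (0.07741603255271912, 0.10047467797994614), 4.295318126678467)
```

View pics/w4.png

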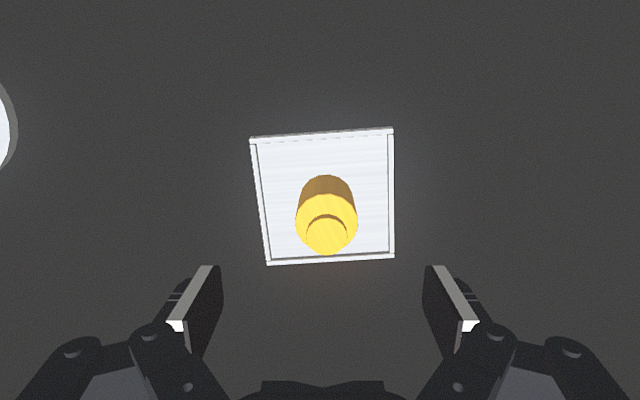

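The knob is centred between the pads at (327,234), and the measured position matches the earlier one. Descending and gripping.

Request:
servo_tool([
  [[-0.007,0.002,0.1,-0.0008,-0.0008,0,1],[0,0,0.1,0,0,0,1],[0,0,0.08,0,0,0,1],[0,0,0.042,0,0,0,1],[0,0,0,0,0,0,1],[0,0,0,0,0,0,-1],[0,0,0,0,0,0,-1],[0,0,0,0,0,0,-1],[0,0,0,0,0,0,-1],[0,0,0,0,0,0,-1],[0,0,0,0,0,0,-1]],
], newtons=60)

```text
time: 12.62
tcp_pos: [0.5606, 0.3905, 0.1941]
eef_rot: [[-1.0, -0.0, 0.011], [-0.0, 1.0, 0.006], [-0.011, 0.006, -1.0]]
ft_force: [-1.0, -1.9, 5.1]
finger_gap: 0.0381
finger_force: 61.6
```

```bash
python3 st.py
```

```text
t 12.62 tcp [0.5606 0.3905 0.1941] grasp [0.5624 0.3914 0.0391] zax [ 0.0113  0.0056 -0.9999] yaw [-5.0e-04  1.0e+00  5.6e-03] F [-1.  -1.9  5.1] gap 0.0381 ff 61.6
```

Request:
servo_tool([
  [[0,0,-0.04,0,0,0,-1],[0,0,-0.15,0,0,0,-1],[0,0,-0.15,0,0,0,-1],[0,0,-0.14,0,0,0,-1],[0,0,0,0,0,0,-1]],
])

```text
time: 13.25
tcp_pos: [0.5596, 0.3904, 0.3406]
eef_rot: [[-1.0, -0.001, 0.016], [-0.001, 1.0, 0.009], [-0.016, 0.009, -1.0]]
ft_force: [1.1, -0.5, -4.0]
finger_gap: 0.0384
finger_force: 61.7
```

Request:
servo_tool([
  [[-0.045,-0.1,0,0,0,0,-1],[-0.045,-0.16,0,0,0,0,-1],[-0.045,-0.16,0,0,0,0,-1],[-0.045,-0.16,0,0,0,0,-1],[-0.045,-0.16,0,0,0,0,-1],[-0.045,-0.16,0,0,0,0,-1],[-0.045,-0.16,0,0,0,0,-1],[-0.045,-0.16,0,0,0,0,-1],[-0.045,-0.16,0,0,0,0,-1],[0,0,0,0,0,0,-1],[0,0,0,0,0,0,-1]],
])

```text
time: 14.62
tcp_pos: [0.6799, -0.0243, 0.3315]
eef_rot: [[-1.0, 0.0, 0.003], [0.0, 1.0, 0.007], [-0.003, 0.007, -1.0]]
ft_force: [-1.4, 0.8, -5.3]
finger_gap: 0.0384
finger_force: 61.9
```

```bash
python3 st.py; python3 - <<'E'
from rig import env
from h import *
f=env.grab_frame("wrist");I=f["frame"]
cv2.imwrite("pics/w5.png",I[:,:,::-1])
import pickle;pickle.dump(f,open("f5.pkl","wb"))
E
```

```text
t 14.62 tcp [ 0.6799 -0.0243  0.3315] grasp [ 0.6803 -0.0232  0.1765] zax [ 0.0028  0.0069 -1.    ] yaw [2.0e-04 1.0e+00 6.9e-03] F [-1.4  0.8 -5.3] gap 0.0384 ff 61.9
```

View pics/w5.png

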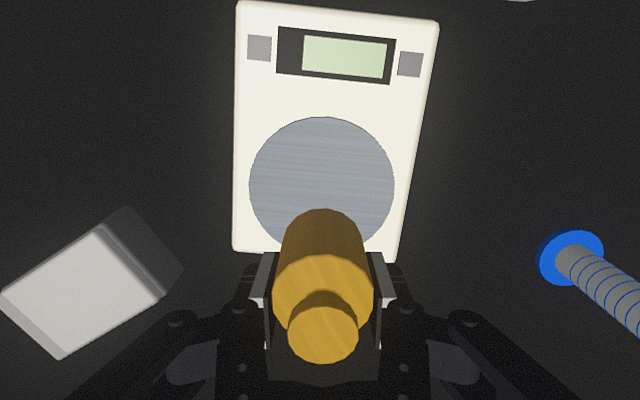

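The weight is held upright; the knob is at (323,335) and the pan is clear at (322,187), edges at columns 249 and 395.

```bash
python3 - <<'E'
import pickle;from h import *
f=pickle.load(open("f5.pkl","rb"));I=f["frame"].astype(int);P=cloud(f);hsv=cv2.cvtColor(f["frame"],cv2.COLOR_RGB2HSV)
g=(hsv[...,0]<40)&(hsv[...,1]>100)
pm=(hsv[...,1]>12)&(hsv[...,0]>90)&(hsv[...,0]<140)&(abs(P[...,2]-.05)<.01);pm=cv2.morphologyEx(pm.astype(np.uint8),cv2.MORPH_CLOSE,np.ones((5,5)))
c=max(cv2.findContours(pm,0,1)[0],key=cv2.contourArea)[:,0];c=c[c[:,1]<200]
print("pan",len(c),c.min(0),c.max(0),circ(cast(f,c,.05)))
z=P[335,323,2];print("knob z",z)
m=g&(abs(P[...,2]-z)<.004);q=plane(f,z)[m][:,:2];print("knob",m.sum(),cv2.minEnclosingCircle(q.astype(np.float32)))
E
```

```text
pan 231 [249 117] [393 199] (array([ 0.67901717, -0.02365733]), np.float64(0.053740388370789136))
knob z 0.20898978227633616
knob 3576 ((0.6684925556182861, -0.02425144985318184), 0.0459812730550766)
```

```bash
python3 - <<'E'
import pickle;from h import *
f=pickle.load(open("f5.pkl","rb"));P=cloud(f)
print(cast(f,[[323,335],[288,335],[358,335],[323,364]],.209).round(4))
print(cast(f,[[273,292],[373,292]],.188).round(4))
E
```

```text
[[ 0.6751 -0.0236]
 [ 0.675  -0.0348]
 [ 0.6751 -0.0123]
 [ 0.6869 -0.0236]]
[[ 0.6733 -0.0422]
 [ 0.6734 -0.0046]]
```

Request:
servo_tool([
  [[-0.013,-0.001,0.1,0,0,0,-1],[0,0,0.09,0,0,0,-1],[0,0,0.06,0,0,0,-1],[0,0,0.02,0,0,0,-1],[0,0,0,0,0,0,-1],[0,0,0,0,0,0,-1]],
])

```text
time: 15.42
tcp_pos: [0.6857, -0.0241, 0.2561]
eef_rot: [[-1.0, -0.001, 0.012], [-0.001, 1.0, 0.005], [-0.012, 0.005, -1.0]]
ft_force: [-0.3, -0.1, -4.5]
finger_gap: 0.038
finger_force: 62.0
```

```bash
python3 st.py
```

```text
t 15.43 tcp [ 0.6857 -0.0241  0.2561] grasp [ 0.6875 -0.0234  0.1011] zax [ 0.0117  0.0046 -0.9999] yaw [-7.0e-04  1.0e+00  4.6e-03] F [-0.3 -0.1 -4.5] gap 0.038 ff 62.0
```

Request:
servo_tool([
  [[0.011,-0.001,0.02,0,0,0,-1],[0,0,0.015,0,0,0,-1],[0,0,0.005,0,0,0,-1],[0,0,0,0,0,0,-1],[0,0,0,0,0,0,-1]],
])

```text
time: 16.05
tcp_pos: [0.682, -0.0244, 0.2424]
eef_rot: [[-1.0, -0.001, 0.009], [-0.001, 1.0, 0.005], [-0.009, 0.005, -1.0]]
ft_force: [0.0, 0.2, -5.3]
finger_gap: 0.0383
finger_force: 62.0
```

Request:
servo_tool([
  [[-0.002,0.001,0.004,0,0,0,-1],[0,0,0,0,0,0,-1],[0,0,0,0,0,0,-1]],
])

```text
time: 16.42
tcp_pos: [0.6825, -0.0241, 0.2411]
eef_rot: [[-1.0, -0.001, 0.009], [-0.001, 1.0, 0.005], [-0.009, 0.005, -1.0]]
ft_force: [0.0, 0.4, -4.7]
finger_gap: 0.0384
finger_force: 62.0
```

Request:
servo_tool([
  [[0,0,0.004,0,0,0,-1],[0,0,0,0,0,0,-1],[0,0,0,0,0,0,-1]],
])

```text
time: 16.8
tcp_pos: [0.6826, -0.0241, 0.2402]
eef_rot: [[-1.0, -0.001, 0.009], [-0.001, 1.0, 0.005], [-0.009, 0.005, -1.0]]
ft_force: [0.5, 0.5, -3.1]
finger_gap: 0.0383
finger_force: 62.1
```

Request:
servo_tool([
  [[0,0,0.0015,0,0,0,-1],[0,0,0,0,0,0,-1],[0,0,0,0,0,0,-1]],
])

```text
time: 17.18
tcp_pos: [0.6826, -0.0241, 0.2401]
eef_rot: [[-1.0, -0.001, 0.009], [-0.001, 1.0, 0.005], [-0.009, 0.005, -1.0]]
ft_force: [-0.6, 0.2, 0.4]
finger_gap: 0.038
finger_force: 62.3
```

Request:
servo_tool([
  [[0,0,0,0,0,0,0.3],[0,0,0,0,0,0,1],[0,0,0,0,0,0,1],[0,0,-0.07,0,0,0,1],[0,0,-0.15,0,0,0,1],[0,0,-0.15,0,0,0,1],[0,0,0,0,0,0,1]],
])

```text
time: 18.05
tcp_pos: [0.6827, -0.0248, 0.3572]
eef_rot: [[-1.0, -0.001, 0.02], [-0.0, 1.0, 0.004], [-0.02, 0.004, -1.0]]
ft_force: [0.6, -0.7, 0.2]
finger_gap: 0.0854
finger_force: 0.0
```

```bash
python3 st.py; python3 - <<'E'
from rig import env
from h import *
f=env.grab_frame("wrist");I=f["frame"];hsv=cv2.cvtColor(I,cv2.COLOR_RGB2HSV);P=cloud(f)
g=(hsv[...,0]<40)&(hsv[...,1]>100)
for z in(.117,.096):
    m=g&(abs(P[...,2]-z)<.004);q=plane(f,z)[m][:,:2];print(m.sum(),cv2.minEnclosingCircle(q.astype(np.float32)))
E
```

```text
t 18.05 tcp [ 0.6827 -0.0248  0.3572] grasp [ 0.6858 -0.0243  0.2022] zax [ 0.0201  0.0035 -0.9998] yaw [-5.0e-04  1.0e+00  3.5e-03] F [ 0.6 -0.7  0.2] gap 0.0854 ff 0.0
1030 ((0.6793578863143921, -0.023546742275357246), 0.012340201064944267)
1279 ((0.6800792813301086, -0.023486141115427017), 0.020247364416718483)
```

Request:
servo_tool([
  [[0.1,-0.06,0,0,0.002,0,1],[0.14,-0.08,0,0,0,0,1],[0.14,-0.08,0,0,0,0,1],[0.14,-0.08,0,0,0,0,1],[0.14,-0.08,0,0,0,0,1],[0.08,-0.047,0.05,0,0,0,1],[0,0,0.13,0,0,0,1],[0,0,0,0,0,0,1],[0,0,0,0,0,0,1]],
])

```text
time: 19.23
tcp_pos: [0.4595, -0.1524, 0.2963]
eef_rot: [[-1.0, -0.001, -0.004], [-0.001, 1.0, 0.005], [0.004, 0.005, -1.0]]
ft_force: [-0.0, 0.4, 0.0]
finger_gap: 0.0856
finger_force: 0.0
```

```bash
python3 st.py; python3 - <<'E'
from rig import env
from h import *
f=env.grab_frame("wrist");I=f["frame"];P=cloud(f)
for z in(.07,):
    m=(abs(P[...,2]-z)<.005)&(I.min(2)>150)&(np.linalg.norm(P[...,:2]-[.46,-.152],axis=2)<.06);q=plane(f,z)[m][:,:2];print(m.sum(),cv2.minEnclosingCircle(q.astype(np.float32)))
E
```

```text
t 19.23 tcp [ 0.4595 -0.1524  0.2963] grasp [ 0.4588 -0.1516  0.1413] zax [-0.0044  0.0054 -1.    ] yaw [-9.0e-04  1.0e+00  5.4e-03] F [-0.   0.4  0. ] gap 0.0856 ff 0.0
7433 ((0.4588024914264679, -0.1524229198694229), 0.03103865310549736)
```

Request:
servo_tool([
  [[0,0,0.1,0,0,0,1],[0,0,0.1,0,0,0,1],[0,0,0.06,0,0,0,1],[0,0,0.024,0,0,0,1],[0,0,0,0,0,0,1],[0,0,0,0,0,0,-1],[0,0,0,0,0,0,-1],[0,0,0,0,0,0,-1],[0,0,0,0,0,0,-1],[0,0,0,0,0,0,-1]],
], newtons=40)

```text
time: 20.52
tcp_pos: [0.4599, -0.1526, 0.2127]
eef_rot: [[-1.0, -0.001, -0.001], [-0.001, 1.0, 0.003], [0.001, 0.003, -1.0]]
ft_force: [-0.6, -0.6, 6.1]
finger_gap: 0.0609
finger_force: 44.1
```

```bash
python3 st.py
```

```text
t 20.52 tcp [ 0.4599 -0.1526  0.2127] grasp [ 0.4598 -0.1521  0.0577] zax [-8.0e-04  3.4e-03 -1.0e+00] yaw [-5.0e-04  1.0e+00  3.4e-03] F [-0.6 -0.6  6.1] gap 0.0609 ff 44.1
```

Request:
servo_tool([
  [[0,0,-0.04,0,0,0,-1],[0,0,-0.13,0,0,0,-1],[0,0,-0.14,0,0,0,-1],[0,0,-0.12,0,0,0,-1],[0,0,0,0,0,0,-1]],
])

```text
time: 21.15
tcp_pos: [0.4604, -0.1531, 0.3434]
eef_rot: [[-1.0, -0.001, 0.002], [-0.001, 1.0, 0.002], [-0.002, 0.002, -1.0]]
ft_force: [0.9, -0.1, -2.7]
finger_gap: 0.0608
finger_force: 44.3
```

Request:
servo_tool([
  [[-0.033,0.12,0,0,0,0,-1],[-0.033,0.17,0,0,0,0,-1],[-0.033,0.17,0,0,0,0,-1],[-0.033,0.17,0,0,0,0,-1],[-0.033,0.17,0,0,0,0,-1],[-0.033,0.17,0,0,0,0,-1],[-0.033,0.17,0,0,0,0,-1],[-0.033,0.17,0,0,0,0,-1],[-0.033,0.17,0,0,0,0,-1],[-0.033,0.17,0,0,0,0,-1],[0,0.157,0,0,0,0,-1],[0,0,0,0,0,0,-1]],
])

```text
time: 22.65
tcp_pos: [0.557, 0.3926, 0.3379]
eef_rot: [[-1.0, -0.005, -0.01], [-0.005, 1.0, 0.003], [0.01, 0.003, -1.0]]
ft_force: [-0.4, -1.2, -2.1]
finger_gap: 0.0605
finger_force: 44.7
```

Request:
servo_tool([
  [[0,0,0.1,0,0,0,-1],[0,0,0.1,0,0,0,-1],[0,0,0.1,0,0,0,-1],[0,0,0.03,0,0,0,-1],[0,0,0,0,0,0,-1],[0,0,0,0,0,0,-1]],
])

```text
time: 23.4
tcp_pos: [0.5585, 0.3899, 0.2451]
eef_rot: [[-1.0, -0.0, -0.002], [-0.0, 1.0, 0.006], [0.002, 0.006, -1.0]]
ft_force: [1.3, -0.2, -2.3]
finger_gap: 0.061
finger_force: 44.7
```

```bash
python3 st.py;python3 - <<'E'
from rig import env
from h import *
f=env.grab_frame("wrist");I=f["frame"]
cv2.imwrite("pics/w6.png",I[:,:,::-1])
E
```

```text
t 23.4 tcp [0.5585 0.3899 0.2451] grasp [0.5582 0.3909 0.0901] zax [-0.0015  0.0062 -1.    ] yaw [-3.0e-04  1.0e+00  6.2e-03] F [ 1.3 -0.2 -2.3] gap 0.061 ff 44.7
```

View pics/w6.png

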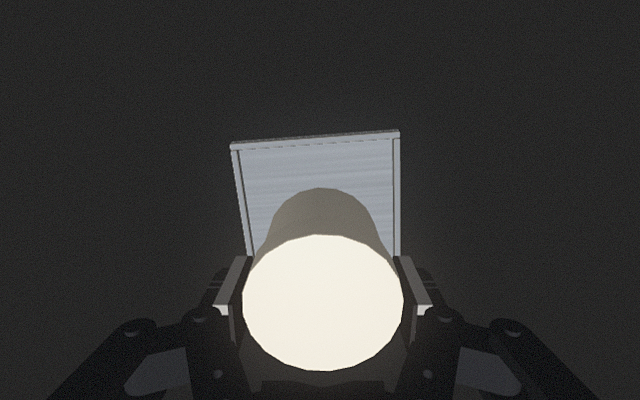

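The jar is above the square tray and centred, with the tray's far edge at row 140. Lowering it.

Request:
servo_tool([
  [[0,-0.005,0.06,0,0,0,-1],[0,0,0.04,0,0,0,-1],[0,0,0.012,0,0,0,-1],[0,0,0,0,0,0,-1],[0,0,0,0,0,0,-1]],
])

```text
time: 24.08
tcp_pos: [0.5579, 0.3886, 0.2096]
eef_rot: [[-1.0, -0.001, -0.003], [-0.001, 1.0, 0.005], [0.003, 0.005, -1.0]]
ft_force: [0.9, -0.1, -2.8]
finger_gap: 0.0609
finger_force: 44.8
```

Request:
servo_tool([
  [[0,0,0.005,0,0,0,-1],[0,0,0,0,0,0,-1],[0,0,0,0,0,0,-1]],
])

```text
time: 24.45
tcp_pos: [0.558, 0.3887, 0.2089]
eef_rot: [[-1.0, -0.001, -0.003], [-0.001, 1.0, 0.006], [0.003, 0.006, -1.0]]
ft_force: [-0.9, 0.5, 1.3]
finger_gap: 0.061
finger_force: 44.8
```

Request:
servo_tool([
  [[0,0,0,0,0,0,1],[0,0,0,0,0,0,1],[0,0,0,0,0,0,1],[0,0,-0.06,0,0,0,1],[0,0,-0.14,0,0,0,1],[0,0,-0.15,0,0,0,1],[0,0,-0.15,0,0,0,1],[0,0,-0.13,0,0,0,1],[0,0,0,0,0,0,1]],
])

```text
time: 25.58
tcp_pos: [0.5589, 0.3878, 0.4046]
eef_rot: [[-1.0, -0.001, 0.006], [-0.001, 1.0, 0.011], [-0.006, 0.011, -1.0]]
ft_force: [0.3, 0.6, 0.3]
finger_gap: 0.0852
finger_force: 0.0
```

```bash
python3 st.py;python3 - <<'E'
from rig import env
from h import *
f=env.grab_frame("wrist");I=f["frame"];P=cloud(f)
m=(abs(P[...,2]-.066)<.005)&(np.linalg.norm(P[...,:2]-[.558,.389],axis=2)<.06);q=plane(f,.066)[m][:,:2];print(m.sum(),cv2.minEnclosingCircle(q.astype(np.float32)))
m=(I.max(2)>100)&(np.linalg.norm(P[...,:2]-[.558,.389],axis=2)<.09)&(P[...,2]<.02)
h=cv2.convexHull(plane(f,.01)[m][:,:2].astype(np.float32));print(cv2.minAreaRect(h))
E
```

```text
t 25.57 tcp [0.5589 0.3878 0.4046] grasp [0.5599 0.3894 0.2496] zax [ 0.0064  0.0107 -0.9999] yaw [-6.000e-04  9.999e-01  1.070e-02] F [0.3 0.6 0.3] gap 0.0852 ff 0.0
3577 ((0.5563004016876221, 0.3891744613647461), 0.03122948296368122)
((0.5723477602005005, 0.39108869433403015), (0.13811370730400085, 0.13650250434875488), 6.716823577880859)
```

Request:
servo_tool([
  [[0.016,-0.15,0,0.0012,0,0,1],[0.016,-0.19,0,0,0,0,1],[0.016,-0.19,0,0,0,0,1],[0.016,-0.19,0,0,0,0,1],[0.016,-0.19,0,0,0,0,1],[0.016,-0.19,0,0,0,0,1],[0.016,-0.19,0,0,0,0,1],[0.016,-0.19,0,0,0,0,1],[0.016,-0.19,0,0,0,0,1],[0.016,-0.19,0,0,0,0,1],[0.016,-0.19,0,0,0,0,1],[0.016,-0.19,0,0,0,0,1]],
])

```text
time: 27.12
tcp_pos: [0.5005, -0.286, 0.3974]
eef_rot: [[-1.0, -0.001, -0.005], [-0.001, 1.0, -0.001], [0.005, -0.001, -1.0]]
ft_force: [1.1, -0.1, -0.3]
finger_gap: 0.0855
finger_force: 0.0
```

Request:
servo_tool([
  [[0,-0.19,0,0,0,0,1],[0,-0.06,0,0,0,0,1],[0,0,0,0,0,0,1],[0,0,0,0,0,0,1]],
])

```text
time: 27.62
tcp_pos: [0.5016, -0.358, 0.3988]
eef_rot: [[-1.0, -0.002, -0.004], [-0.002, 1.0, -0.001], [0.004, -0.001, -1.0]]
ft_force: [-0.0, 0.0, 0.4]
finger_gap: 0.0854
finger_force: 0.0
```

```bash
python3 st.py;python3 - <<'E'
from rig import env
import pickle;from h import *
f=env.grab_frame("wrist");I=f["frame"].astype(int);P=cloud(f);Z=P[...,2]
cv2.imwrite("pics/w7.png",f["frame"][:,:,::-1]);pickle.dump(f,open("f7.pkl","wb"))
m=(abs(Z-.158)<.005)&(np.linalg.norm(P[...,:2]-[.53,-.365],axis=2)<.06);q=plane(f,.158)[m][:,:2];print("cap",m.sum(),cv2.minEnclosingCircle(q.astype(np.float32)))
b=(I.max(2)<90)&(abs(Z-.05)<.008)
c=max(cv2.findContours(b.astype(np.uint8),0,1)[0],key=cv2.contourArea)[:,0];h=cv2.convexHull(c)[:,0]
print("plate",h.min(0),h.max(0),circ(cast(f,h,.05)),cv2.minEnclosingCircle(cast(f,h,.05).astype(np.float32)))
E
```

```text
t 27.62 tcp [ 0.5016 -0.358   0.3988] grasp [ 0.5009 -0.3581  0.2438] zax [-0.0044 -0.0011 -1.    ] yaw [-0.0021  1.     -0.001 ] F [-0.   0.   0.4] gap 0.0854 ff 0.0
cap 1679 ((0.5297777056694031, -0.3687543272972107), 0.017221275717020035)
plate [255 147] [369 247] (array([ 0.53432403, -0.36880388]), np.float64(0.05529666320270233)) ((0.5343455672264099, -0.36895716190338135), 0.05562187358736992)
```

View pics/w7.png

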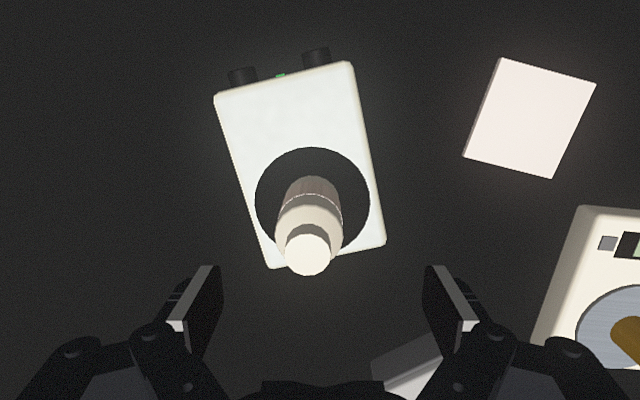

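The bottle's cap is at (307,254) on the plate, which spans columns 255–369. The tile is empty at (530,118), and the weight stands on the pan at the right edge.

Request:
servo_tool([
  [[-0.094,-0.036,0,0,0,0,1],[0,0,0.13,0,0,0,1],[0,0,0.13,0,0,0,1],[0,0,0.1,0,0,0,1],[0,0,0.05,0,0,0,1],[0,0,0,0,0,0,1],[0,0,0,0,0,0,1]],
])

```text
time: 28.55
tcp_pos: [0.5297, -0.3705, 0.2781]
eef_rot: [[-1.0, -0.001, -0.001], [-0.001, 1.0, -0.005], [0.001, -0.005, -1.0]]
ft_force: [-0.5, 1.0, 0.2]
finger_gap: 0.0851
finger_force: 0.0
```

```bash
python3 st.py
```

```text
t 28.55 tcp [ 0.5297 -0.3705  0.2781] grasp [ 0.5295 -0.3712  0.1231] zax [-0.0013 -0.0046 -1.    ] yaw [-0.0012  1.     -0.0046] F [-0.5  1.   0.2] gap 0.0851 ff 0.0
```

Request:
servo_tool([
  [[0,0.007,0.03,0,0,0,1],[0,0,0.007,0,0,0,1],[0,0,0,0,0,0,1],[0,0,0,0,0,0,-1],[0,0,0,0,0,0,-1],[0,0,0,0,0,0,-1],[0,0,0,0,0,0,-1],[0,0,0,0,0,0,-1],[0,0,0,0,0,0,-1]],
], newtons=45)

```text
time: 29.68
tcp_pos: [0.5292, -0.3685, 0.2654]
eef_rot: [[-1.0, -0.001, -0.003], [-0.001, 1.0, -0.003], [0.003, -0.003, -1.0]]
ft_force: [0.1, 0.4, 2.4]
finger_gap: 0.051
finger_force: 47.4
```

```bash
python3 st.py
```

```text
t 29.68 tcp [ 0.5292 -0.3685  0.2654] grasp [ 0.5287 -0.3689  0.1104] zax [-0.0031 -0.0028 -1.    ] yaw [-7.0e-04  1.0e+00 -2.8e-03] F [0.1 0.4 2.4] gap 0.051 ff 47.4
```

Request:
servo_tool([
  [[0,0,-0.04,0,0,0,-1],[0,0,-0.11,0,0,0,-1],[0,0,-0.1,0,0,0,-1],[0.025,0.072,0,0,0,0,-1],[0.047,0.144,0,0,0,0,-1],[0.047,0.144,0,0,0,0,-1],[0.047,0.144,0,0,0,0,-1],[0.047,0.144,0,0,0,0,-1],[0.022,0.072,0,0,0,0,-1],[0,0,0.1,0,0,0,-1],[0,0,0.1,0,0,0,-1],[0,0,0,0,0,0,-1]],
])

```text
time: 31.18
tcp_pos: [0.4572, -0.1521, 0.2766]
eef_rot: [[-1.0, -0.0, -0.01], [-0.0, 1.0, -0.0], [0.01, -0.0, -1.0]]
ft_force: [-0.1, -0.7, -2.2]
finger_gap: 0.0511
finger_force: 47.8
```

Request:
servo_tool([
  [[0,0,0.1,0,0,0,-1],[0,0,0.04,0,0,0,-1],[0,0,0,0,0,0,-1],[0,0,0,0,0,0,-1]],
])

```text
time: 31.68
tcp_pos: [0.4589, -0.153, 0.239]
eef_rot: [[-1.0, -0.0, -0.002], [-0.0, 1.0, -0.004], [0.002, -0.004, -1.0]]
ft_force: [-0.5, 0.1, -2.3]
finger_gap: 0.0508
finger_force: 47.9
```

```bash
python3 st.py
```

```text
t 31.68 tcp [ 0.4589 -0.153   0.239 ] grasp [ 0.4586 -0.1535  0.084 ] zax [-0.0019 -0.0035 -1.    ] yaw [-4.0e-04  1.0e+00 -3.5e-03] F [-0.5  0.1 -2.3] gap 0.0508 ff 47.9
```

Needs 15.6 mm more.

Request:
servo_tool([
  [[0,0,0.03,0,0,0,-1],[0,0,0.016,0,0,0,-1],[0,0,0,0,0,0,-1],[0,0,0,0,0,0,-1]],
])

```text
time: 32.17
tcp_pos: [0.4582, -0.1525, 0.2237]
eef_rot: [[-1.0, -0.001, -0.004], [-0.001, 1.0, -0.002], [0.004, -0.002, -1.0]]
ft_force: [0.1, 0.3, -2.9]
finger_gap: 0.0509
finger_force: 47.9
```

Request:
servo_tool([
  [[0,0,0.005,0,0,0,-1],[0,0,0,0,0,0,-1],[0,0,0,0,0,0,-1]],
])

```text
time: 32.55
tcp_pos: [0.4583, -0.1526, 0.2233]
eef_rot: [[-1.0, -0.001, -0.003], [-0.001, 1.0, -0.003], [0.003, -0.003, -1.0]]
ft_force: [-2.5, 1.8, 5.4]
finger_gap: 0.051
finger_force: 48.4
```

Request:
servo_tool([
  [[0,0,0,0,0,0,1],[0,0,0,0,0,0,1],[0,0,0,0,0,0,1],[0,0,-0.06,0,0,0,1],[0,0,-0.15,0,0,0,1],[0,0,-0.15,0,0,0,1],[0,0,-0.14,0,0,0,1],[0,0,0,0,0,0,1]],
])

```text
time: 33.55
tcp_pos: [0.4599, -0.1527, 0.3784]
eef_rot: [[-1.0, -0.001, 0.006], [-0.001, 1.0, -0.007], [-0.006, -0.007, -1.0]]
ft_force: [-0.3, -1.0, -0.8]
finger_gap: 0.0853
finger_force: 0.0
```

Request:
servo_tool([
  [[-0.017,0.12,0,0,0,0,1],[-0.017,0.16,0,0,0,0,1],[-0.017,0.16,0,0,0,0,1],[-0.017,0.16,0,0,0,0,1],[-0.017,0.16,0,0,0,0,1],[-0.017,0.16,0,0,0,0,1],[-0.017,0.022,0.1,0,0,0,1],[0,0,0.1,0,0,0,1],[0,0,0,0,0,0,1],[0,0,0,0,0,0,1]],
])

```text
time: 34.8
tcp_pos: [0.4943, 0.1301, 0.3123]
eef_rot: [[-1.0, -0.0, -0.003], [-0.0, 1.0, -0.002], [0.003, -0.002, -1.0]]
ft_force: [0.2, 0.3, -0.5]
finger_gap: 0.0857
finger_force: 0.0
```

```bash
python3 st.py;python3 - <<'E'
from rig import env
import pickle;from h import *
f=env.grab_frame("wrist");I=f["frame"].astype(int);P=cloud(f);Z=P[...,2]
cv2.imwrite("pics/w8.png",f["frame"][:,:,::-1]);pickle.dump(f,open("f8.pkl","wb"))
m=(abs(Z-.074)<.004)&(np.linalg.norm(P[...,:2]-[.495,.13],axis=2)<.06);q=plane(f,.074)[m][:,:2];print("rim",m.sum(),circ(q),cv2.minEnclosingCircle(q.astype(np.float32)))
E
```

```text
t 34.8 tcp [0.4943 0.1301 0.3123] grasp [0.4938 0.1297 0.1573] zax [-0.0031 -0.0025 -1.    ] yaw [-3.0e-04  1.0e+00 -2.5e-03] F [ 0.2  0.3 -0.5] gap 0.0857 ff 0.0
rim 1622 (array([0.49376201, 0.12898351]), np.float64(0.028107179322665883)) ((0.4939482808113098, 0.1287817656993866), 0.030637606978416443)
```

View pics/w8.png

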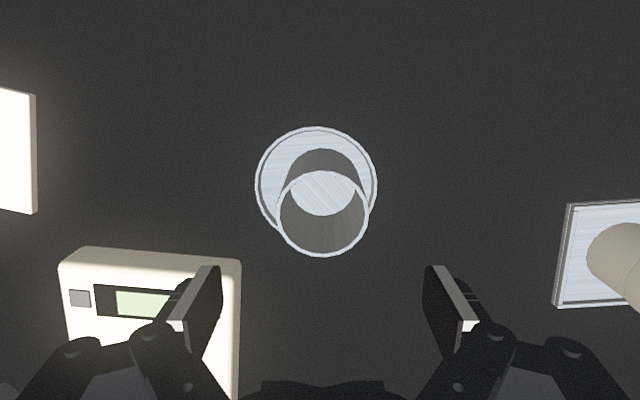

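The beaker's rim is centred at (322,213), in the round tray whose rim spans columns 255–377. The measured position agrees with the earlier one.

Request:
servo_tool([
  [[0.001,-0.004,0.11,0,0,0,1],[0,0,0.12,0,0,0,1],[0,0,0.1,0,0,0,1],[0,0,0.054,0,0,0,1],[0,0,0,0,0,0,1],[0,0,0,0,0,0,-1],[0,0,0,0,0,0,-1],[0,0,0,0,0,0,-1],[0,0,0,0,0,0,-1],[0,0,0,0,0,0,-1]],
], newtons=30)

```text
time: 36.1
tcp_pos: [0.4946, 0.1289, 0.1985]
eef_rot: [[-1.0, -0.001, 0.0], [-0.001, 1.0, -0.002], [-0.0, -0.002, -1.0]]
ft_force: [0.3, -0.3, 6.1]
finger_gap: 0.0602
finger_force: 33.2
```

```bash
python3 st.py
```

```text
t 36.1 tcp [0.4946 0.1289 0.1985] grasp [0.4946 0.1286 0.0435] zax [ 5.0e-04 -1.9e-03 -1.0e+00] yaw [-6.0e-04  1.0e+00 -1.9e-03] F [ 0.3 -0.3  6.1] gap 0.0602 ff 33.2
```

Request:
servo_tool([
  [[0,0,-0.04,0,0,0,-1],[0,0,-0.14,0,0,0,-1],[0,0,-0.14,0,0,0,-1],[0,0,-0.14,0,0,0,-1],[0,0,-0.11,0,0,0,-1],[0,0,0,0,0,0,-1]],
])

```text
time: 36.85
tcp_pos: [0.4948, 0.1293, 0.3708]
eef_rot: [[-1.0, -0.001, 0.003], [-0.001, 1.0, -0.002], [-0.003, -0.002, -1.0]]
ft_force: [0.2, 0.1, -2.4]
finger_gap: 0.0603
finger_force: 33.4
```

Request:
servo_tool([
  [[-0.013,-0.11,0,0,0,0,-1],[-0.013,-0.16,0,0,0,0,-1],[-0.013,-0.16,0,0,0,0,-1],[-0.013,-0.16,0,0,0,0,-1],[-0.013,-0.16,0,0,0,0,-1],[-0.013,-0.16,0,0,0,0,-1],[-0.013,-0.16,0,0,0,0,-1],[-0.013,-0.16,0,0,0,0,-1],[-0.013,-0.16,0,0,0,0,-1],[-0.013,-0.16,0,0,0,0,-1],[-0.005,-0.11,0,0,0,0,-1],[0,0,0,0,0,0,-1]],
])

```text
time: 38.35
tcp_pos: [0.534, -0.3712, 0.3646]
eef_rot: [[-1.0, 0.003, -0.008], [0.003, 1.0, 0.0], [0.008, 0.0, -1.0]]
ft_force: [-0.1, -0.2, -3.2]
finger_gap: 0.0601
finger_force: 33.6
```

Request:
servo_tool([
  [[0,0,0.12,0,0,0,-1],[0,0,0.12,0,0,0,-1],[0,0,0.06,0,0,0,-1],[0,0,0,0,0,0,-1],[0,0,0,0,0,0,-1]],
])

```text
time: 38.98
tcp_pos: [0.5349, -0.369, 0.2799]
eef_rot: [[-1.0, -0.001, -0.002], [-0.001, 1.0, -0.004], [0.002, -0.004, -1.0]]
ft_force: [0.6, 0.3, -0.9]
finger_gap: 0.0601
finger_force: 33.6
```

```bash
python3 st.py
```

```text
t 38.98 tcp [ 0.5349 -0.369   0.2799] grasp [ 0.5346 -0.3696  0.1249] zax [-0.002 -0.004 -1.   ] yaw [-0.001  1.    -0.004] F [ 0.6  0.3 -0.9] gap 0.0601 ff 33.6
```

Beaker at about (0.534, −0.3695) and the plate at (0.5343, −0.3689). Need 35.4 mm down.

Request:
servo_tool([
  [[-0.002,0.002,0.06,0,0,0,-1],[0,0,0.04,0,0,0,-1],[0,0,0.012,0,0,0,-1],[0,0,0,0,0,0,-1],[0,0,0,0,0,0,-1]],
])

```text
time: 39.6
tcp_pos: [0.5349, -0.3685, 0.2447]
eef_rot: [[-1.0, -0.001, -0.004], [-0.001, 1.0, -0.002], [0.004, -0.002, -1.0]]
ft_force: [-0.9, -0.1, -0.0]
finger_gap: 0.0602
finger_force: 33.7
```

Request:
servo_tool([
  [[0,0,0.004,0,0,0,-1],[0,0,0,0,0,0,-1],[0,0,0,0,0,0,-1]],
])

```text
time: 39.98
tcp_pos: [0.5349, -0.3685, 0.2447]
eef_rot: [[-1.0, -0.001, -0.004], [-0.001, 1.0, -0.003], [0.004, -0.003, -1.0]]
ft_force: [-3.9, 1.9, 5.7]
finger_gap: 0.0603
finger_force: 34.0
```

Request:
servo_tool([
  [[0,0,-0.001,0,0,0,-1],[0,0,0,0,0,0,1],[0,0,0,0,0,0,1],[0,0,0,0,0,0,1],[0,0,-0.05,0,0,0,1],[0,0,-0.14,0,0,0,1],[0,0,-0.15,0,0,0,1],[0,0,-0.12,0,0,0,1],[0,0,0,0,0,0,1]],
])

```text
time: 41.1
tcp_pos: [0.5361, -0.3687, 0.3882]
eef_rot: [[-1.0, -0.001, 0.004], [-0.001, 1.0, -0.009], [-0.004, -0.009, -1.0]]
ft_force: [-0.3, -0.4, 0.4]
finger_gap: 0.0853
finger_force: 0.0
```

```bash
python3 st.py;python3 - <<'E'
from rig import env
from h import *
f=env.grab_frame("wrist");P=cloud(f);Z=P[...,2]
m=(abs(Z-.12)<.004)&(np.linalg.norm(P[...,:2]-[.534,-.369],axis=2)<.06);q=plane(f,.12)[m][:,:2];print("rim",m.sum(),circ(q),cv2.minEnclosingCircle(q.astype(np.float32)))
m=(abs(Z-.116)<.005)&(np.linalg.norm(P[...,:2]-[.459,-.152],axis=2)<.05);q=plane(f,.116)[m][:,:2];print("cap",m.sum());print(cv2.minEnclosingCircle(q.astype(np.float32)) if len(q) else "")
E
```

```text
t 41.1 tcp [ 0.5361 -0.3687  0.3882] grasp [ 0.5368 -0.3701  0.2332] zax [ 0.0043 -0.0093 -0.9999] yaw [-6.0e-04  1.0e+00 -9.3e-03] F [-0.3 -0.4  0.4] gap 0.0853 ff 0.0
rim 1266 (array([ 0.53374575, -0.36928794]), np.float64(0.028105364524294723)) ((0.5338926315307617, -0.369487464427948), 0.030473727732896805)
cap 348
((0.46285325288772583, -0.16640782356262207), 0.012915210798382759)
```

Request:
servo_tool([
  [[0.05,0.14,0,0,0,0,1],[0.05,0.14,0,0,0,0,1],[0.05,0.15,0,0,0,0,1],[0.05,0.15,0,0,0,0,1],[0.05,0.14,0,0,0,0,1],[0,0,0.12,0,0,0,1],[0,0,0.1,0,0,0,1],[0,0,0,0,0,0,1],[0,0,0,0,0,0,1]],
])

```text
time: 42.28
tcp_pos: [0.4601, -0.1525, 0.3158]
eef_rot: [[-1.0, -0.0, -0.004], [-0.0, 1.0, -0.002], [0.004, -0.002, -1.0]]
ft_force: [0.2, 0.6, -0.0]
finger_gap: 0.0855
finger_force: 0.0
```

```bash
python3 st.py;python3 - <<'E'
from rig import env
from h import *
f=env.grab_frame("wrist");P=cloud(f);Z=P[...,2]
m=(abs(Z-.116)<.005)&(np.linalg.norm(P[...,:2]-[.459,-.152],axis=2)<.05)&(f["frame"].min(2)>120);q=plane(f,.116)[m][:,:2];print("cap",m.sum(),cv2.minEnclosingCircle(q.astype(np.float32)))
E
```

```text
t 42.27 tcp [ 0.4601 -0.1525  0.3158] grasp [ 0.4595 -0.1528  0.1608] zax [-0.004  -0.0024 -1.    ] yaw [-4.0e-04  1.0e+00 -2.4e-03] F [ 0.2  0.6 -0. ] gap 0.0855 ff 0.0
cap 2470 ((0.460487425327301, -0.15317003428936005), 0.016022076830267906)
```

Request:
servo_tool([
  [[0,-0.002,0.1,0,0,0,1],[0,0,0.1,0,0,0,1],[0,0,0.07,0,0,0,1],[0,0,0.033,0,0,0,1],[0,0,0,0,0,0,1],[0,0,0,0,0,0,-1],[0,0,0,0,0,0,-1],[0,0,0,0,0,0,-1],[0,0,0,0,0,0,-1],[0,0,0,0,0,0,-1],[0,0,0,0,0,0,-1]],
], newtons=45)

```text
time: 43.7
tcp_pos: [0.4604, -0.1533, 0.2264]
eef_rot: [[-1.0, -0.001, -0.001], [-0.001, 1.0, -0.003], [0.001, -0.003, -1.0]]
ft_force: [-0.4, 1.6, 6.0]
finger_gap: 0.0509
finger_force: 47.0
```

```bash
python3 st.py
```

```text
t 43.7 tcp [ 0.4604 -0.1533  0.2264] grasp [ 0.4602 -0.1538  0.0714] zax [-0.0012 -0.0032 -1.    ] yaw [-9.0e-04  1.0e+00 -3.2e-03] F [-0.4  1.6  6. ] gap 0.0509 ff 47.0
```

Request:
servo_tool([
  [[0,0,-0.04,0,0,0,-1],[0,0,-0.12,0,0,0,-1],[0,0,-0.13,0,0,0,-1],[-0.02,0.1,0,0,0,0,-1],[-0.02,0.15,0,0,0,0,-1],[-0.02,0.15,0,0,0,0,-1],[-0.02,0.15,0,0,0,0,-1],[-0.02,0.15,0,0,0,0,-1],[-0.02,0.15,0,0,0,0,-1],[0,0.075,0,0,0,0,-1],[0,0,0,0,0,0,-1],[0,0,0,0,0,0,-1]],
])

```text
time: 45.2
tcp_pos: [0.4958, 0.1241, 0.3106]
eef_rot: [[-1.0, -0.0, -0.005], [-0.0, 1.0, -0.003], [0.005, -0.003, -1.0]]
ft_force: [-0.1, -0.6, -2.7]
finger_gap: 0.0508
finger_force: 47.8
```

```bash
python3 st.py;python3 - <<'E'
from rig import env
import pickle;from h import *
f=env.grab_frame("wrist");I=f["frame"].astype(int);P=cloud(f);Z=P[...,2]
cv2.imwrite("pics/w9.png",f["frame"][:,:,::-1]);pickle.dump(f,open("f9.pkl","wb"))
m=(I.max(2)>110)&(Z<.02)&(np.linalg.norm(P[...,:2]-[.497,.124],axis=2)<.08)
c=max(cv2.findContours(m.astype(np.uint8),0,1)[0],key=cv2.contourArea)[:,0]
h=cv2.convexHull(c)[:,0];print(h.min(0),h.max(0));h=h[h[:,1]<h[:,1].max()-30];print(circ(cast(f,h,.01)))
E
```

```text
t 45.2 tcp [0.4958 0.1241 0.3106] grasp [0.4951 0.1235 0.1556] zax [-0.0046 -0.0035 -1.    ] yaw [-4.0e-04  1.0e+00 -3.5e-03] F [-0.1 -0.6 -2.7] gap 0.0508 ff 47.8
[262 125] [385 224]
(array([0.49645954, 0.12348471]), np.float64(0.04955038165707143))
```

View pics/w9.png

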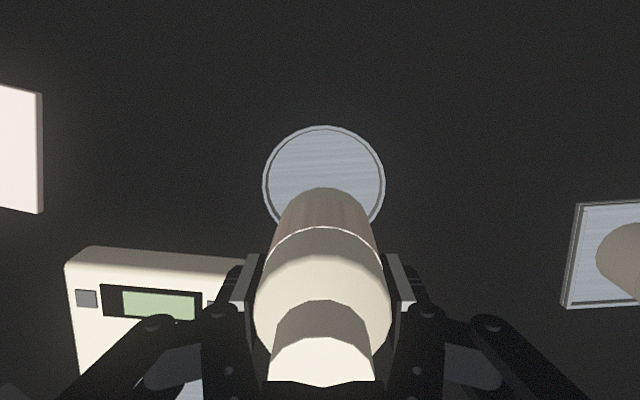

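The bottle is held upright above the empty round tray (columns 262–385), and the tray is where it was first measured.

Request:
servo_tool([
  [[-0.003,0,0.1,0,0,0,-1],[0,0,0.1,0,0,0,-1],[0,0,0.06,0,0,0,-1],[0,0,0.02,0,0,0,-1],[0,0,0,0,0,0,-1],[0,0,0,0,0,0,-1]],
])

```text
time: 46.0
tcp_pos: [0.4972, 0.1243, 0.2283]
eef_rot: [[-1.0, -0.001, -0.001], [-0.001, 1.0, -0.002], [0.001, -0.002, -1.0]]
ft_force: [-0.9, 0.3, -2.6]
finger_gap: 0.0506
finger_force: 47.8
```

```bash
python3 st.py
```

```text
t 46.0 tcp [0.4972 0.1243 0.2283] grasp [0.4971 0.124  0.0733] zax [-0.0012 -0.0023 -1.    ] yaw [-5.0e-04  1.0e+00 -2.3e-03] F [-0.9  0.3 -2.6] gap 0.0506 ff 47.8
```

Request:
servo_tool([
  [[0,-0.001,0.014,0,0,0,-1],[0,0,0.005,0,0,0,-1],[0,0,0,0,0,0,-1],[0,0,0,0,0,0,-1]],
])

```text
time: 46.5
tcp_pos: [0.497, 0.1241, 0.2224]
eef_rot: [[-1.0, -0.001, -0.002], [-0.001, 1.0, -0.002], [0.002, -0.002, -1.0]]
ft_force: [-1.4, -0.5, 4.4]
finger_gap: 0.0508
finger_force: 48.4
```

Request:
servo_tool([
  [[0,0,0.004,0,0,0,-1],[0,0,0,0,0,0,-1],[0,0,0,0,0,0,-1]],
])

```text
time: 46.88
tcp_pos: [0.497, 0.1241, 0.2223]
eef_rot: [[-1.0, -0.001, -0.001], [-0.001, 1.0, -0.002], [0.001, -0.002, -1.0]]
ft_force: [-3.5, 0.4, 10.8]
finger_gap: 0.0511
finger_force: 48.7
```

Contact. Releasing, lifting clear and checking everything.

Request:
servo_tool([
  [[0,0,-0.004,0,0,0,-1],[0,0,0,0,0,0,1],[0,0,0,0,0,0,1],[0,0,0,0,0,0,1],[0,0,-0.05,0,0,0,1],[0,0,-0.15,0,0,0,1],[0,0,-0.15,0,0,0,1],[0,0,-0.15,0,0,0,1],[0,0,-0.1,0,0,0,1],[0,0,0,0,0,0,1],[0,0,0,0,0,0,1]],
])

```text
time: 48.25
tcp_pos: [0.4971, 0.1244, 0.4008]
eef_rot: [[-1.0, -0.001, -0.004], [-0.001, 1.0, -0.003], [0.004, -0.003, -1.0]]
ft_force: [0.7, 0.1, -0.7]
finger_gap: 0.0856
finger_force: 0.0
```

```bash
python3 st.py;python3 - <<'E'
from rig import env
from h import *
f=env.grab_frame("wrist");P=cloud(f);Z=P[...,2]
m=(abs(Z-.112)<.005)&(np.linalg.norm(P[...,:2]-[.497,.124],axis=2)<.05)&(f["frame"].min(2)>120);q=plane(f,.112)[m][:,:2];print("cap",m.sum(),cv2.minEnclosingCircle(q.astype(np.float32)))
s=env.grab_frame("scene");cv2.imwrite("pics/s9.png",s["frame"][:,:,::-1])
E
```

```text
t 48.25 tcp [0.4971 0.1244 0.4008] grasp [0.4964 0.124  0.2458] zax [-0.0041 -0.0026 -1.    ] yaw [-6.0e-04  1.0e+00 -2.6e-03] F [ 0.7  0.1 -0.7] gap 0.0856 ff 0.0
cap 1247 ((0.4966505467891693, 0.12436529248952866), 0.016190798953175545)
```

View pics/s9.png

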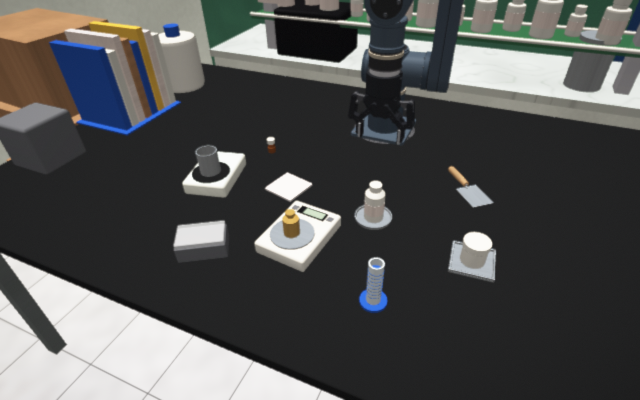

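The final scene view has the weight on the pan (291,225), the beaker on the stirrer (208,162), the bottle in the round tray (375,203) and the jar in the square tray (476,250). All are upright, and the cylinder is still at (374,285).

```bash
python3 -c "
from rig import env
print(env.finish_job())"
```

```text
the job is handed in; nothing more can be done
None
```

The exchange is done and handed in at about 48 s of the 144 s: weight on the balance pan, beaker on the stirrer plate, bottle in the round tray and jar in the square tray, each upright and measured within about 2 mm of its centre, with the cylinder untouched.

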